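Match the lid batten's hinge knuckle to the jamb leaf and hold it for the pin

TASK

On the workshop bench, first press the hinge leaf on the jamb block fully home, so that it lies flush in its mortise. Then pick up the loose batten whose leaf has the single middle knuckle and bring that knuckle between the two knuckles of the jamb leaf, with the batten level and pointing straight at the block, so that the pin holes line up and the pin could be slid through. Finish still gripping the batten there, clear of the bench and steady; do not let go or put it down, and leave the spare batten, the pin and the other things where they are.

Things in the scene. Friction and masses are not known exactly. Their poses are not given: they have to be found in the camera images.
- jamb: Fixed pine jamb block, 70 (x) x 100 (y) mm, top face 90 mm above the bench, held by its y sides in a dark steel vice (60 mm high, reaching 80 mm to -y and 90 mm to +y of the centre). Origin on the bench under the block's centre, z up. The front face, 35 mm to -x, looks roughly at the robot; the knuckles overhang it. Place and yaw vary.
- jamb_leaf (a joint): How far the jamb leaf has been pressed down, m: 0 = standing 5 mm proud, 0.005 = fully home (flush, hard stop). Needs about 6 N straight down (stiff prongs, no spring): it stays where it is left.
- jamb_pin (a point): Point on the jamb leaf's pin axis, midway between its two knuckles; moves with the leaf; 90 mm above the bench when home. Axes as jamb: y along the pin, +x into the block. The steel knuckles are tubes, 20 mm outer, 12 mm inner diameter, 24 mm long, with a clear gap of 29 mm between them. The axis lies 11.5 mm in front of the block's front face.
- leaf_top (a point): Point on the flat top of the jamb leaf (steel plate 45 x 77 x 4 mm in the block's top face), about its middle, 34 mm behind the pin axis: the place to press down. The plate's top is level with the pin axis; the knuckles rise 10 mm above it.
- lid: Loose pine batten 160 (x) x 40 (y) x 28 mm, about 0.2 kg, with a 4 mm steel leaf on top at the +x end and ONE knuckle, mid-width at that end. Origin: centre of its underside, +x towards the knuckle, z up; lies flat on the bench. Centre of mass about 12 mm to +x. Grip it across the 40 mm width. In place, its x axis runs as that of jamb, its underside 58 mm above the bench.
- lid_pin (a point): Centre of the hole of the batten's single knuckle (tube, 20 mm outer, 12 mm inner diameter, 24 mm long along the batten's y). In lid it lies at x +91.5, y 0, z +32 mm: 11.5 mm beyond the end face, level with the leaf's top. Axes as lid.
- spare: Spare batten of the same size and look as lid, but its leaf has TWO small knuckles (12 mm long each, 36 mm over both), which does not fit; leave it. Origin: centre of its underside. The two battens swap sides at random.
- pin: Loose steel hinge pin, 8 mm thick, 100 mm long with a short bent end, lying on the bench; leave it. Origin: underside, middle of its length.
- driver: Screwdriver lying on the bench; leave it. Origin: its underside, about its middle.
- screws: Open cardboard tray of screws, 100 x 120 x 35 mm; leave it. Origin: centre of its underside.
- spray: Upright grey spray can, 52 mm across, 170 mm high; leave it. Origin: centre of its underside.
- tape: Roll of tape lying flat, 96 mm across, 25 mm high; leave it. Origin: centre of its underside.
Not all that is in view belongs to the job. What is shaped like the lid but pink or yellow is not meant. Leave any blue look-alike of the jamb alone.

How it is judged:
On the way, in this order (a step that is already met when the one before it is completed fails the run):
1. the jamb leaf is pressed fully home (within 0.8 mm of its stop) while the batten still lies on the bench (value of joint jamb_leaf above 0.0042 m and height (world z) of lid below 0.01 m), for 0.2 s.
2. the single-knuckle batten is lifted off the bench in the gripper (height (world z) of lid above 0.03 m and contact force between the fingers and lid above 2 N), for 0.2 s.
At the end, for the whole second after the job is handed in: Jamb leaf home within 0.8 mm; knuckle between the jamb knuckles, pin axes within 3 mm in height and fore-and-aft, 4 mm along the pin, parallel within 4 degrees; batten level within 5 degrees, steady, underside over 50 mm above the bench, gripped by the fingers (over 2 N) (value of joint jamb_leaf above 0.0042 m and x of lid_pin in the frame of jamb_pin between -0.003 and 0.003 m and z of lid_pin in the frame of jamb_pin between -0.003 and 0.003 m and y of lid_pin in the frame of jamb_pin between -0.004 and 0.004 m and angle between the y axis of lid_pin and the y axis of jamb_pin, either way round below 0.07 rad and angle between lid's own z axis and vertical below 0.09 rad and height (world z) of lid above 0.05 m and contact force between the fingers and lid above 2 N and linear speed of lid below 0.02 m/s); the arm keeps its last pose, push and grip.
It fails at once if a bystander (spare batten, pin, screwdriver, screw tray, spray can, tape roll) is moved by more than 25 mm (distance of any of spare, pin, driver, screws, spray, tape from where it was at the start of the episode above 0.025 m).
It also fails if it takes over 48 s, if anything falls off the work surface, if the arm or the gripper's body presses on something with over 40 N, if the wrist force passes 120 N, or if a joint passes its speed limit or range.

ROBOT

A 6-joint arm with a two-finger parallel gripper is mounted at the origin on the work surface. World frame = base frame: x ahead of the robot, y to its left, z up, the work surface at z = 0. Lengths are in m, angles in rad, forces in N, time in s.
With the tool pointing down it reaches from about 0.425 to 0.95 m from the base axis. Payload 3.5 kg.
Tool frame: the origin (TCP) lies on the centre line of the jaws, within the pads' length; the fingertips stand 17 mm ahead of it and the grasp point (between the pads) lies 2 mm behind it; z points along the fingers, y is the line along which they close (so a half turn about z gives the same grasp; the last joint's range is limited). The gripper opens to 85 mm and grips with 20 to 120 N. Pads are 22 mm wide; open, the fingers measure 114 mm over their backs; the gripper's body (76 mm by 85 mm) begins 54 mm behind the grasp point. The pads swing forward as they close: fully open they stand 13 mm farther back than shut.
Start: joints at [-1.345, 0.286, 1.577, -0, 1.279, -0.15], TCP at [0.248, -0.628, 0.248] pointing down, gripper open.
Joint ranges: [-2.77, 2.77], [-0.9, 2.22], [0.21, 2.48], [-1.53, 4.67], [0.24, 2.81], [-2.84, 2.84]. Speed limits (rad/s): [2.79, 2.79, 3.14, 3.14, 3.14, 3.14].

INTERFACE

Orientations are given as a unit quaternion [x, y, z, w].
In Python, from plant import ctrl gives the robot as it stands. The module is installed in compiled form; this text tells all that it offers.
- The arm moves only by the tool drive_tool, never from a script. Its argument "moves" is a list of rows, each a list of 3 entries, a list of its own where there are three numbers: the turn, a rotation vector about the tool's x, y, z in rad, then the shift along the tool's x, y, z in m, then the finger opening in m, from 0 to 0.0854. A call has 1 to 5 rows; each row shifts and turns the commanded pose from where the row before left it, along the tool's axes as they then stand; what a row does not reach is not made up. A row lasts 1/8 s, in which the tool goes at most 62.5 mm and 10.7 degrees, less where a joint would pass 70% of its speed; a pose out of reach is approached as far as the arm can. A call with a gripper value outside its range is refused whole. The fingers move at their own pace and stop on an object; "grip_force" is the grip in N (left out, the last holds). Time passes only in rows, so rows that do not move let the fingers close. It gives the time, the measured TCP pose, the force, the opening and the grip force at its end, in the units of the state.
- ctrl.get_state(): the state, without advancing time (a new reading comes with each control period).
- ctrl.read_camera(name): name is "side" or "top"; returns a dict with "image" (400x640x3 uint8, red, green, blue), "fx", "fy", "cx", "cy" (pixels), "R" (3x3) and "t" (3): a world point X has camera coordinates R X + t. Camera axes: x right, y down, z forward; pixel columns grow to the right and rows downward; lengths in m; the calibration is good to about 2 mm. A picture is of the moment at which its call begins. There is no depth.
- ctrl.sign_off(): hands the job in; it is judged then, once.
The state is a dict: "time": time; "qpos": joint angles; "dq": joint speeds; "joint_efforts": joint torques, N m; "eef_pos": TCP position; "tcp_rot": TCP orientation; "contact_force": force on the tool from outside, world axes, zero at the start; "wrist_torque": the same for the moment, N m; "opening": opening from 0.0 (shut) to 1.0 (fully open); "finger_force": force on a finger pad.
Only numpy, scipy, OpenCV 4.12 (cv2) and the standard library are available. Lean on these libraries where they do the work, as an engineer would, in place of code of your own. Each camera call takes 0.05 s, during which the arm holds its last target. There are 200 camera calls.

## Working session

There is one attempt and no reset: what is moved stays moved. The work goes in short steps, Python scripts to look and compute and a tool call to move; the robot and the scene stay as the last step left them, time stands still between calls to the robot, and variables do not carry over. Pictures are saved under pics/ and viewed, at most 10 in all, crops included, and the job is handed in when it is done.

Besides the shell and the picture viewer there is one more tool, called after "Call:" as name(argument=value, ...) on one line, values as JSON. drive_tool: Moves the arm, as the interface text tells. Its arguments: {"type":"object","properties":{"moves":{"type":"array","items":{"type":"array"}},"grip_force":{"type":"number"}},"required":["moves"]}

```bash
mkdir -p pics; cat > h.py <<'E'
import numpy as np, cv2, pickle
from plant import ctrl
def snap(name,tag):
    c=ctrl.read_camera(name); cv2.imwrite(f'pics/{tag}.png',c['image'][:,:,::-1]); pickle.dump(c,open(f'pics/{tag}.pkl','wb')); return c
def load(tag): return pickle.load(open(f'pics/{tag}.pkl','rb'))
def px2w(c,u,v,z):
    R=np.array(c['R']);t=np.array(c['t']);d=R.T@np.array([(u-c['cx'])/c['fx'],(v-c['cy'])/c['fy'],1]);o=-R.T@t
    return o+d*(z-o[2])/d[2]
def w2px(c,X):
    p=np.array(c['R'])@np.array(X)+np.array(c['t']); return np.array([c['fx']*p[0]/p[2]+c['cx'],c['fy']*p[1]/p[2]+c['cy']])
E
python3 - <<'E'
from h import *
for n in('top','side'):
    c=snap(n,n+'0'); R=np.array(c['R']); print(n,c['fx'],-R.T@c['t'],R[2])
print(ctrl.get_state())
E
```

```text
top 506.32587704500867 [0.3665893  0.04568866 1.53451872] [ 0.09778984 -0.0020423  -0.99520499]
side 500.1532211800288 [0.42401282 1.27693913 1.30345677] [ 0.03211708 -0.71748885 -0.69582918]
{'time': 0.1, 'qpos': array([-1.34501415e+00,  2.87093087e-01,  1.57798673e+00, -2.55326130e-05,
        1.27858039e+00, -1.50007436e-01]), 'dq': array([ 0.00144031, -0.00020274, -0.00314614,  0.00056424,  0.00010032,
        0.00018629]), 'joint_efforts': array([ 4.40485410e-04, -4.07295513e+01, -2.93698668e+01, -1.81475434e-04,
        3.42116829e-03, -3.15972869e-06]), 'eef_pos': array([ 0.24762608, -0.62736241,  0.24709853]), 'tcp_rot': array([ 9.82398429e-01,  1.86794694e-01, -5.13702035e-05, -1.03257074e-03]), 'contact_force': array([ 0.18205101,  0.08009044, -0.12957322]), 'wrist_torque': array([-0.0089196 , -0.03684584, -0.0287803 ]), 'finger_force': 0.0, 'opening': 1.001259024979179}
```

View pics/top0.png

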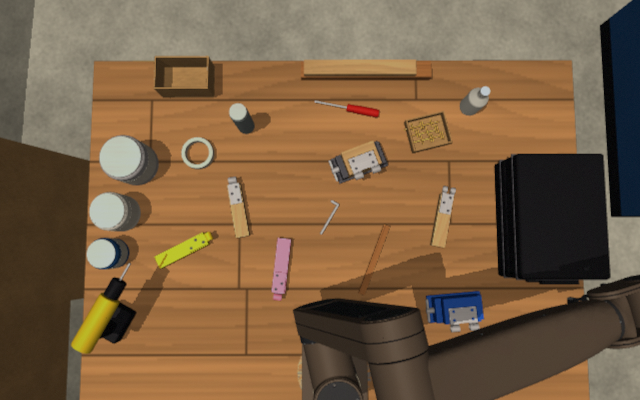

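View pics/side0.png

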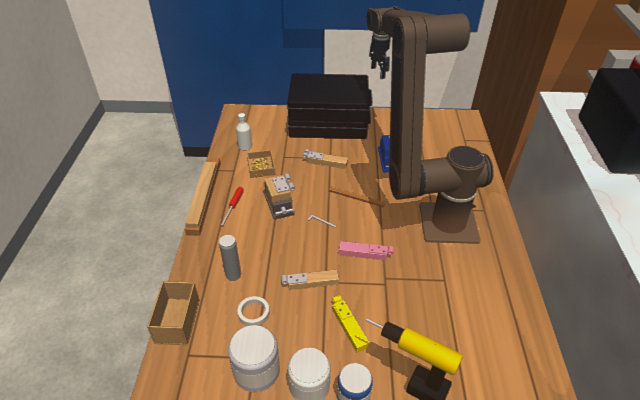

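```bash
python3 - <<'E'
from h import *
c=load('top0');I=c['image'][:,:,::-1]
def cr(x,y,w=66,h=80,s=7): return cv2.resize(I[y:y+h,x:x+w],None,fx=s,fy=s,interpolation=cv2.INTER_CUBIC)
a=cr(205,172,60,75,6);b=cr(415,180,60,75,6)
j=cv2.resize(I[135:187,325:392],(0,0),fx=6,fy=6,interpolation=cv2.INTER_CUBIC)
j=cv2.copyMakeBorder(j[:,:],0,450-j.shape[0],0,0,0)
m=np.hstack([a,b,j]);print(m.shape);m=cv2.resize(m,None,fx=.7,fy=.7) if m.shape[1]>1143 else cv2.resize(m,(m.shape[1]*2//3,300))
cv2.imwrite('pics/crop1.png',m)
E
```

```text
(450, 1122, 3)
```

View pics/crop1.png

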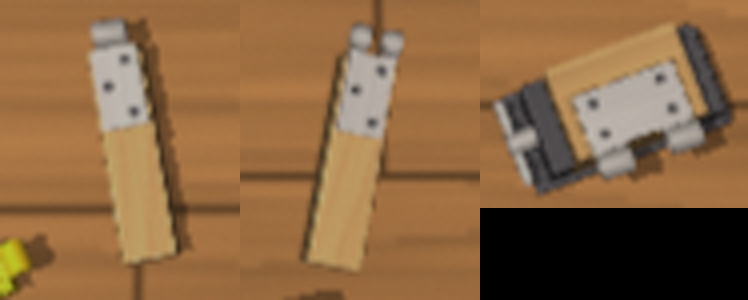

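```bash
python3 - <<'E'
from h import *
c=load('side0');I=c['image'][:,:,::-1]
a=cv2.resize(I[262:297,273:348],None,fx=10,fy=8,interpolation=cv2.INTER_CUBIC)
a=cv2.resize(I[262:297,273:348],None,fx=8,fy=8,interpolation=cv2.INTER_CUBIC)
j=cv2.resize(I[168:222,256:306],None,fx=8,fy=8,interpolation=cv2.INTER_CUBIC)
m=np.zeros((440,1000,3),np.uint8);m[:a.shape[0],:a.shape[1]]=a;m[:j.shape[0],600:]=j
cv2.imwrite('pics/crop2.png',cv2.resize(m,None,fx=.75,fy=.75))
c=load('top0')
P=lambda l,z,x0,X,Y:[np.round(px2w(c,(x-x0)/4+X,y/4+Y,z)[:2],4).tolist() for x,y in l]
print('lid',P([(91,52),(136,43),(103,131),(151,122)],.032,0,205,172),P([(125,263),(176,252)],.028,0,205,172))
print('jamb',P([(572,96),(670,62),(692,120),(592,156)],.095,480,325,135),P([(616,160),(686,134)],.1,480,325,135))
E
```

```text
lid [[0.5506, 0.3158], [0.5574, 0.2823], [0.4914, 0.3059], [0.4981, 0.2703]] [[0.3935, 0.2887], [0.4016, 0.251]]
jamb [[0.618, -0.0403], [0.6427, -0.1111], [0.6004, -0.1265], [0.5744, -0.0544]] [[0.5707, -0.0712], [0.5895, -0.1214]]
```

View pics/crop2.png

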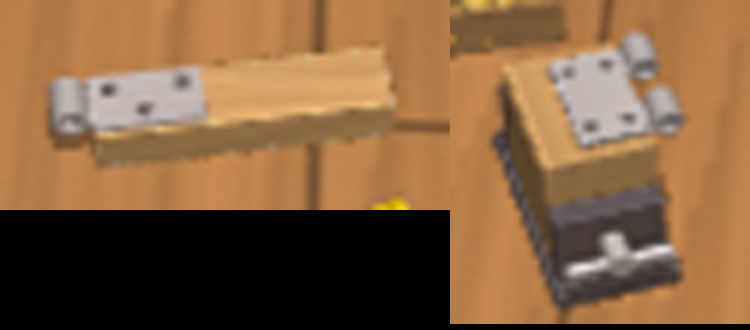

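```bash
cat > fit.py <<'E'
from h import *
from scipy.optimize import least_squares
def fit(obs,g,free_z=False):
    # obs: (cam,u,v,(x,y,z) body)
    def f(p):
        a=p[2];r=[]
        for c,u,v,b in obs:
            X=[p[0]+np.cos(a)*b[0]-np.sin(a)*b[1],p[1]+np.sin(a)*b[0]+np.cos(a)*b[1],b[2]]
            r+=list(w2px(c,X)-[u,v])
        return np.array(r)
    s=least_squares(f,g,loss='soft_l1'); return s.x,f(s.x).reshape(-1,2)
E
python3 - <<'E'
from fit import *
T,S=load('top0'),load('side0')
lt=[(91,52,80,20,32),(136,43,80,-20,32),(125,263,-80,20,28),(176,252,-80,-20,28)]
ls=[(88,78,80,-20,32),(92,130,80,20,32),(383,48,-80,-20,28),(391,103,-80,20,28)]
jt=[(572,96,10,38.5,95),(670,62,10,-38.5,95),(692,120,-35,-38.5,95),(592,156,-35,38.5,95)]
js=[(549,64,10,-38.5,95),(615,50,-35,-38.5,95),(647,133,-35,38.5,95),(580,148,10,38.5,95)]
m=lambda b:tuple(np.array(b)/1000)
LT=[(T,r[0]/4+205,r[1]/4+172,m(r[2:])) for r in lt]; LS=[(S,r[0]/6+273,r[1]/6+262,m(r[2:])) for r in ls]
JT=[(T,(r[0]-480)/4+325,r[1]/4+135,m(r[2:])) for r in jt]; JS=[(S,(r[0]-450)/6+256,r[1]/6+168,m(r[2:])) for r in js]
for n,o,g in(('lid',LT,(.47,.28,.2)),('lid',LS,(.47,.28,.2)),('lid',LT+LS,(.47,.28,.2)),('jamb',JT,(.6,-.08,.35)),('jamb',JS,(.6,-.08,.35)),('jamb',JT+JS,(.6,-.08,.35))):
    p,r=fit(o,g);print(n,p.round(4),np.abs(r).max().round(2))
    pt=(.0915,0) if n=='lid' else (-.0465,0); a=p[2]
    print('  pin',(p[:2]+[np.cos(a)*pt[0],np.sin(a)*pt[0]]).round(4), 'press',(p[:2]-.0125*np.array([np.cos(a),np.sin(a)])).round(4))
s=ctrl.get_state();from scipy.spatial.transform import Rotation as Q
print(Q.from_quat(s['tcp_rot']).as_matrix().round(3))
E
```

```text
lid [0.4758 0.2845 0.1867] 1.1
  pin [0.5657 0.3015] press [0.4635 0.2822]
lid [0.4759 0.2868 0.1787] 0.79
  pin [0.5659 0.303 ] press [0.4636 0.2845]
lid [0.4759 0.2854 0.1849] 1.34
  pin [0.5658 0.3022] press [0.4636 0.2831]
jamb [ 0.6206 -0.0789  0.3387] 0.36
  pin [ 0.5768 -0.0944] press [ 0.6089 -0.0831]
jamb [ 0.6227 -0.0752  0.3463] 0.51
  pin [ 0.579  -0.0909] press [ 0.611  -0.0794]
jamb [ 0.6214 -0.0781  0.3411] 0.9
  pin [ 0.5776 -0.0937] press [ 0.6096 -0.0823]
[[ 0.93   0.367 -0.   ]
 [ 0.367 -0.93   0.002]
 [ 0.    -0.002 -1.   ]]
```

Call:
drive_tool(moves=[[[0, 0, 0], [0.029, -0.04, -0.01], 0], [[0, 0, 0], [0.029, -0.04, -0.01], 0], [[0, 0, 0], [0.029, -0.04, -0.01], 0], [[0, 0, 0], [0.029, -0.04, -0.01], 0], [[0, 0, 0], [0.029, -0.04, -0.01], 0]], grip_force=60)

```text
time: 0.72
eef_pos: [0.3093, -0.3868, 0.2981]
tcp_rot: [0.982, 0.187, -0.0, -0.0]
contact_force: [0.4, 0.8, 0.0]
opening: 0.001
finger_force: 0.0
```

Call:
drive_tool(moves=[[[0, 0, 0], [0.044, -0.019, 0.012], 0], [[0, 0, 0], [0.044, -0.019, 0.012], 0], [[0, 0, 0], [0.044, -0.019, 0.012], 0], [[0, 0, 0], [0.044, -0.019, 0.012], 0], [[0, 0, 0], [0.044, -0.019, 0.012], 0]])

```text
time: 1.35
eef_pos: [0.4797, -0.218, 0.2376]
tcp_rot: [0.982, 0.187, -0.0, -0.0]
contact_force: [0.3, -0.2, 0.0]
opening: 0.0
finger_force: 0.0
```

Call:
drive_tool(moves=[[[0, 0, 0], [0.043, -0.02, 0.012], 0], [[0, 0, 0], [0.043, -0.02, 0.012], 0], [[0, 0, 0], [0.043, -0.02, 0.012], 0], [[0, 0, 0], [0.043, -0.02, 0.012], 0], [[0, 0, 0], [0, 0, 0], 0]])

```text
time: 1.98
eef_pos: [0.61, -0.0794, 0.1881]
tcp_rot: [0.982, 0.189, -0.002, -0.001]
contact_force: [-1.2, -1.0, 0.0]
opening: -0.0
finger_force: 0.0
```

Call:
drive_tool(moves=[[[0, 0, 0], [0, 0, 0.03], 0], [[0, 0, 0], [0, 0, 0.03], 0], [[0, 0, 0], [0, 0, 0.012], 0], [[0, 0, 0], [0, 0, 0.003], 0], [[0, 0, 0], [0, 0, 0.001], 0]])

```text
time: 2.6
eef_pos: [0.6103, -0.0825, 0.1155]
tcp_rot: [0.982, 0.187, 0.001, 0.0]
contact_force: [1.0, -0.6, -0.1]
opening: -0.003
finger_force: 0.0
```

Call:
drive_tool(moves=[[[0, 0, 0], [0, 0, 0.001], 0], [[0, 0, 0], [0, 0, 0.001], 0], [[0, 0, 0], [0, 0, 0.001], 0], [[0, 0, 0], [0, 0, 0.001], 0], [[0, 0, 0], [0, 0, 0.0], 0]])

```text
time: 3.22
eef_pos: [0.6098, -0.0819, 0.1109]
tcp_rot: [0.982, 0.187, 0.0, 0.0]
contact_force: [-1.5, 0.8, 3.7]
opening: -0.0
finger_force: 1.7
```

Call:
drive_tool(moves=[[[0, 0, 0], [0, 0, 0.001], 0], [[0, 0, 0], [0, 0, 0.001], 0], [[0, 0, 0], [0, 0, 0.001], 0], [[0, 0, 0], [0, 0, 0.001], 0], [[0, 0, 0], [0, 0, 0.0], 0]])

```text
time: 3.85
eef_pos: [0.6098, -0.082, 0.107]
tcp_rot: [0.982, 0.187, 0.0, 0.0]
contact_force: [-2.1, 0.8, 5.1]
opening: -0.003
finger_force: 2.7
```

Call:
drive_tool(moves=[[[0, 0, 0], [0, 0, 0.001], 0], [[0, 0, 0], [0, 0, 0], 0]])

```text
time: 4.1
eef_pos: [0.6098, -0.082, 0.107]
tcp_rot: [0.982, 0.187, -0.0, 0.0]
contact_force: [-4.2, 0.9, 8.9]
opening: 0.0
finger_force: 4.6
```

Call:
drive_tool(moves=[[[0, 0, 0], [0, 0, 0.002], 0], [[0, 0, 0], [0, 0, 0.001], 0], [[0, 0, 0], [0, 0, 0], 0]])

```text
time: 4.47
eef_pos: [0.6099, -0.082, 0.1068]
tcp_rot: [0.982, 0.187, -0.001, -0.0]
contact_force: [-9.9, 1.8, 20.1]
opening: 0.002
finger_force: 10.2
```

Call:
drive_tool(moves=[[[0, 0, 0], [0, 0, -0.06], 0], [[0, 0, 0], [0, 0, -0.06], 0.065], [[0, 0, 0], [0.002, -0.048, 0], 0.065], [[0, 0, 0], [0.002, -0.048, 0], 0.065], [[0, 0, 0], [0.002, -0.048, 0], 0.065]])

```text
time: 5.1
eef_pos: [0.5618, 0.0553, 0.2219]
tcp_rot: [0.982, 0.186, 0.0, -0.0]
contact_force: [-0.7, 0.0, -0.1]
opening: 0.761
finger_force: 0.0
```

Call:
drive_tool(moves=[[[0, 0, 0], [0.002, -0.049, 0], 0.065], [[0, 0, 0], [0.002, -0.049, 0], 0.065], [[0, 0, 0], [0.002, -0.049, 0], 0.065], [[0, 0, 0], [0.002, -0.049, 0], 0.065], [[0, 0, 0], [0.002, -0.049, 0], 0.065]])

```text
time: 5.72
eef_pos: [0.4811, 0.2872, 0.2218]
tcp_rot: [0.982, 0.187, 0.0, -0.0]
contact_force: [0.7, -0.3, 0.2]
opening: 0.761
finger_force: 0.0
```

Call:
drive_tool(moves=[[[0, 0, 0.0955], [0, 0, 0.03], 0.065], [[0, 0, 0.0955], [0, 0, 0.03], 0.065], [[0, 0, 0], [0, 0, 0.03], 0.065], [[0, 0, 0], [0, 0, 0], 0.065]])

```text
time: 6.22
eef_pos: [0.4796, 0.285, 0.1289]
tcp_rot: [0.996, 0.092, -0.003, 0.001]
contact_force: [0.4, 0.3, -0.0]
opening: 0.761
finger_force: 0.0
```

```bash
python3 - <<'E'
from h import *
s=ctrl.get_state();q=s['tcp_rot'];print(s['eef_pos'],s['qpos'],2*np.arctan2(q[1],q[0]))
c=snap('top','top1');I=c['image'][:,:,::-1]
a=cv2.resize(I[135:187,325:392],None,fx=6,fy=6,interpolation=cv2.INTER_CUBIC)
c=snap('side','side1');I=c['image'][:,:,::-1]
b=cv2.resize(I[168:222,256:306],None,fx=6,fy=6,interpolation=cv2.INTER_CUBIC)
g=cv2.resize(I[160:310,256:356],None,fx=3,fy=3,interpolation=cv2.INTER_CUBIC)
m=np.zeros((450,800,3),np.uint8);m[:312,:402]=a;m[:324,405:705]=b
cv2.imwrite('pics/crop3.png',m)
E
```

```text
[0.47958939 0.28501806 0.12893182] [3.54340822e-01 1.64340479e-01 1.95499866e+00 3.63688048e-05
 1.02893111e+00 1.74022085e+00] 0.18489744208522496
```

View pics/crop3.png

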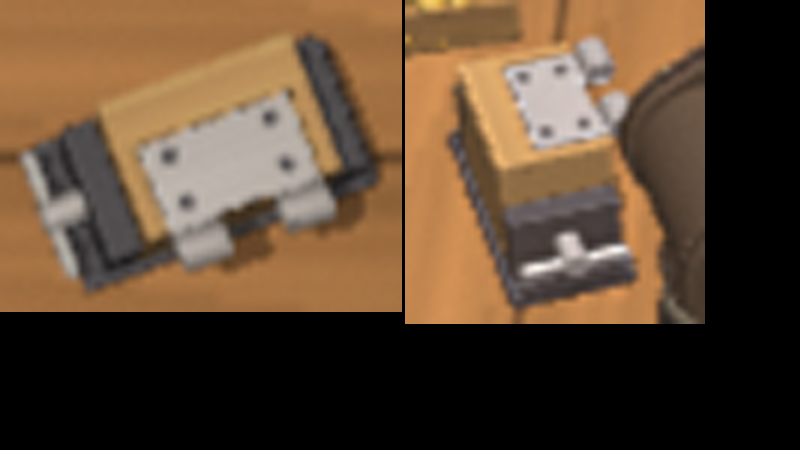

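Call:
drive_tool(moves=[[[0, 0, 0], [0.005, -0.001, 0.03], 0.065], [[0, 0, 0], [0, 0, 0.04], 0.065], [[0, 0, 0], [0, 0, 0.028], 0.065], [[0, 0, 0], [0, 0, 0.01], 0.065], [[0, 0, 0], [0, 0, 0], 0.065]])

```text
time: 6.95
eef_pos: [0.4873, 0.2879, 0.0252]
tcp_rot: [0.996, 0.092, 0.001, -0.0]
contact_force: [0.1, 0.2, 0.3]
opening: 0.761
finger_force: 0.0
```

Call:
drive_tool(moves=[[[0, 0, 0], [0, 0, 0], 0.02], [[0, 0, 0], [0, 0, 0], 0.02], [[0, 0, 0], [0, 0, 0], 0.02], [[0, 0, 0], [0, 0, 0], 0.02], [[0, 0, 0], [0, 0, 0], 0.02]], grip_force=70)

```text
time: 7.58
eef_pos: [0.4882, 0.2884, 0.0266]
tcp_rot: [0.996, 0.092, 0.002, -0.001]
contact_force: [-0.5, 0.4, 6.3]
opening: 0.452
finger_force: 74.5
```

Call:
drive_tool(moves=[[[0, 0, 0], [0, 0, -0.02], 0.02], [[0, 0, 0], [0, 0, -0.04], 0.02], [[0, 0, 0], [0, 0, -0.04], 0.02], [[0, 0, 0], [0, 0, -0.03], 0.02], [[0, 0, 0], [0, 0, 0], 0.02]])

```text
time: 8.2
eef_pos: [0.4881, 0.2883, 0.1579]
tcp_rot: [0.996, 0.092, 0.003, -0.001]
contact_force: [0.8, 0.3, -2.5]
opening: 0.448
finger_force: 73.6
```

Call:
drive_tool(moves=[[[0, 0, 0], [-0.005, 0.02, 0], 0.02], [[0, 0, 0], [-0.012, 0.045, 0], 0.02], [[0, 0, 0], [-0.012, 0.045, 0], 0.02], [[0, 0, 0], [-0.012, 0.045, 0], 0.02], [[0, 0, 0], [-0.012, 0.045, 0], 0.02]])

```text
time: 8.82
eef_pos: [0.4689, 0.0792, 0.1519]
tcp_rot: [0.996, 0.092, -0.002, -0.0]
contact_force: [0.6, -1.0, -2.4]
opening: 0.446
finger_force: 73.5
```

Call:
drive_tool(moves=[[[0, 0, 0], [-0.012, 0.045, 0], 0.02], [[0, 0, 0], [-0.012, 0.045, 0], 0.02], [[0, 0, 0], [-0.012, 0.045, 0], 0.02], [[0, 0, 0], [-0.012, 0.045, 0], 0.02], [[0, 0, 0], [-0.007, 0.03, 0], 0.02]])

```text
time: 9.45
eef_pos: [0.4532, -0.137, 0.152]
tcp_rot: [0.996, 0.091, -0.002, -0.001]
contact_force: [0.6, 0.1, -1.9]
opening: 0.448
finger_force: 73.5
```

Call:
drive_tool(moves=[[[0, 0, -0.052], [0, 0, 0], 0.02], [[0, 0, -0.052], [0, 0, 0], 0.02], [[0, 0, -0.052], [0, 0, 0], 0.02], [[0, 0, 0], [0, 0, 0], 0.02], [[0, 0, 0], [0, 0, 0], 0.02]])

```text
time: 10.07
eef_pos: [0.4546, -0.1351, 0.1531]
tcp_rot: [0.986, 0.169, -0.001, -0.001]
contact_force: [0.1, -0.1, -1.9]
opening: 0.449
finger_force: 73.5
```

```bash
python3 - <<'E'
from h import *
s=ctrl.get_state();q=s['tcp_rot'];print(s['eef_pos'],q,2*np.arctan2(q[1],q[0]),s['opening'])
c=snap('top','top2');I=c['image'][:,:,::-1]
a=cv2.resize(I[130:250,320:450],None,fx=4,fy=4,interpolation=cv2.INTER_CUBIC)
c=snap('side','side2');I=c['image'][:,:,::-1]
b=cv2.resize(I[130:230,250:350],None,fx=4,fy=4,interpolation=cv2.INTER_CUBIC)
m=np.zeros((480,925,3),np.uint8);m[:480,:520]=a;m[:400,525:]=b
cv2.imwrite('pics/crop4.png',cv2.resize(m[:,:],None,fx=.86,fy=.86))
E
```

```text
[ 0.45463077 -0.13509525  0.15311507] [ 9.85613583e-01  1.69010029e-01 -9.96584081e-04 -6.93558290e-04] 0.33965057773038904 0.4493356221098483
```

View pics/crop4.png

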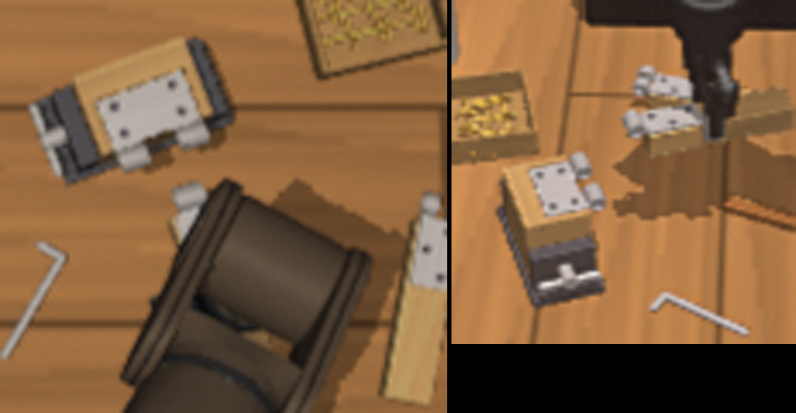

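```bash
cat > tri.py <<'E'
from fit import *
def tri(o):
    return least_squares(lambda X:np.concatenate([w2px(c,X)-p for c,p in o]),[.55,-.1,.1]).x
E
python3 - <<'E'
from tri import *
T,S=load('top2'),load('side2')
t=lambda x,y:np.array([x/3.44+320,y/3.44+130]); s=lambda x,y:np.array([(x/.86-525)/4+250,y/3.44+130])
L=tri([(T,t(189,196)),(S,s(633,124))])
J=[tri([(T,t(*a)),(S,s(*b))]) for a,b in(((133,156),(593,197)),((193,133),(580,166)))]
print('lidpin tri',L.round(4),'jamb',np.round(J,4),np.mean(J,0).round(4))
a=.3397
for n,X in(('lid pred',[.4546+.079*np.cos(a),-.1351+.079*np.sin(a),.1585]),('jamb pred',[.5776,-.0937,.09])):
    print(n,np.round(X,4),w2px(T,X),w2px(S,X))
print(t(189,196),s(633,124), t(163,144.5),s(586.5,181.5))
E
```

```text
lidpin tri [ 0.5299 -0.1097  0.1589] jamb [[ 0.5715 -0.071   0.0898]
 [ 0.5905 -0.1216  0.0887]] [ 0.581  -0.0963  0.0893]
lid pred [ 0.5291 -0.1088  0.1585] [374.59164307 187.05377417] [303.28136257 166.3521231 ]
jamb pred [ 0.5776 -0.0937  0.09  ] [366.5231354  173.12195188] [290.11918663 183.06653187]
[374.94186047 186.97674419] [302.76162791 166.04651163] [367.38372093 172.00581395] [289.24418605 182.76162791]
```

Call:
drive_tool(moves=[[[0, 0, 0], [0, 0, 0.02], 0.02], [[0, 0, 0], [0, 0, 0.028], 0.02], [[0, 0, 0], [0.01, 0.002, 0.0207], 0.02], [[0, 0, 0], [0.018, 0.001, 0], 0.02], [[0, 0, 0], [0, 0, 0], 0.02]])

```text
time: 10.8
eef_pos: [0.4851, -0.1289, 0.0869]
tcp_rot: [0.985, 0.17, 0.001, 0.001]
contact_force: [0.4, -0.3, -1.9]
opening: 0.449
finger_force: 73.5
```

```bash
python3 - <<'E'
from h import *
c=snap('top','top3')
s=ctrl.get_state();q=s['tcp_rot'];print(s['eef_pos'],q,2*np.arctan2(q[1],q[0]),s['contact_force'])
I=c['image'][:,:,::-1]
a=cv2.resize(I[140:200,330:395],None,fx=6,fy=6,interpolation=cv2.INTER_CUBIC)
c=snap('side','side3');I=c['image'][:,:,::-1]
b=cv2.resize(I[160:215,260:325],None,fx=6,fy=6,interpolation=cv2.INTER_CUBIC)
m=np.zeros((360,790,3),np.uint8);m[:360,:390]=a;m[:330,400:]=b
cv2.imwrite('pics/crop5.png',m)
E
```

```text
[ 0.48454133 -0.12889452  0.08694245] [9.85425633e-01 1.70102969e-01 8.81312704e-04 7.24175983e-04] 0.34186854384234566 [-0.35736089 -0.62443991 -1.24132658]
```

View pics/crop5.png

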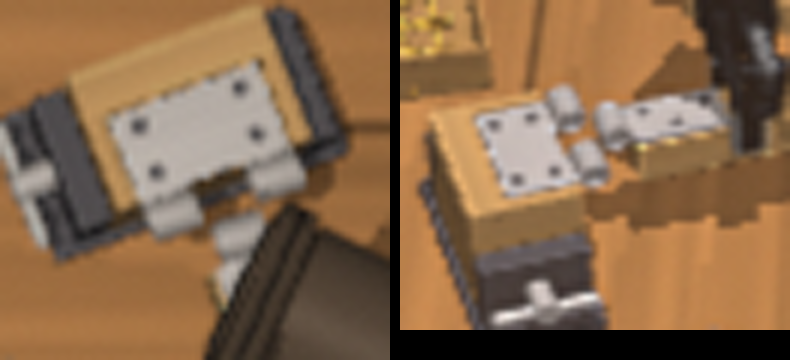

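```bash
python3 - <<'E'
from tri import *
T,S=load('top3'),load('side3')
t=lambda x,y:np.array([x/6+330,y/6+140]); s=lambda x,y:np.array([(x-400)/6+260,y/6+160])
L=tri([(T,t(237,233)),(S,s(610,125))])
J=[tri([(T,t(*a)),(S,s(*b))]) for a,b in(((174,213),(588,162)),((277,175),(564,108)))]
a=.342;R=np.array([[np.cos(a),np.sin(a),0],[np.sin(a),-np.cos(a),0],[0,0,-1]])
print(L,J,'yaw',np.arctan2(J[1][0]-J[0][0],J[0][1]-J[1][1]))
print('tool move',R@(np.mean(J,0)-L)); print(ctrl.get_state()['eef_pos'])
for n,c,l,j in(('top',T,t(237,233),t(225.5,194)),('side',S,s(610,125),s(576,135))):
    print(n,R@(px2w(c,*j,.097)-px2w(c,*l,.097)))
print('lid pred',np.array([.4845,-.1289])+.079*np.array([np.cos(a),np.sin(a)]))
E
```

```text
[ 0.56028166 -0.10161699  0.09465127] [array([ 0.57095231, -0.07194696,  0.09030938]), array([ 0.58954504, -0.12166603,  0.08975325])] yaw 0.357854766237202
tool move [0.02042395 0.00216447 0.00461995]
[ 0.48406437 -0.12886608  0.08683273]
top [0.01948296 0.00131919 0.        ]
side [ 0.02220962 -0.00285153  0.        ]
lid pred [ 0.55892478 -0.10240562]
```

Call:
drive_tool(moves=[[[0, 0, 0], [0, 0.0015, 0.0028], 0.02], [[0, 0, 0], [0.004, 0, 0], 0.02], [[0, 0, 0], [0.004, 0, 0], 0.02], [[0, 0, 0], [0.003, 0, 0], 0.02], [[0, 0, 0], [0, 0, 0], 0.02]])

```text
time: 11.52
eef_pos: [0.4942, -0.1263, 0.0829]
tcp_rot: [0.985, 0.17, 0.0, 0.0]
contact_force: [-1.3, 0.3, -2.4]
opening: 0.452
finger_force: 73.5
```

```bash
python3 - <<'E'
from h import *
c=snap('top','top4')
s=ctrl.get_state();q=s['tcp_rot'];print(s['eef_pos'],q,2*np.arctan2(q[1],q[0]),s['contact_force'])
I=c['image'][:,:,::-1]
a=cv2.resize(I[140:200,330:395],None,fx=6,fy=6,interpolation=cv2.INTER_CUBIC)
c=snap('side','side4');I=c['image'][:,:,::-1]
b=cv2.resize(I[160:215,260:325],None,fx=6,fy=6,interpolation=cv2.INTER_CUBIC)
m=np.zeros((360,790,3),np.uint8);m[:360,:390]=a;m[:330,400:]=b
cv2.imwrite('pics/crop6.png',m)
E
```

```text
[ 0.49402003 -0.1263522   0.08281404] [ 9.85495932e-01  1.69699043e-01 -5.48253680e-05 -6.32405536e-06] 0.34104855021385466 [-0.02601556  0.41480921 -3.02942858]
```

View pics/crop6.png

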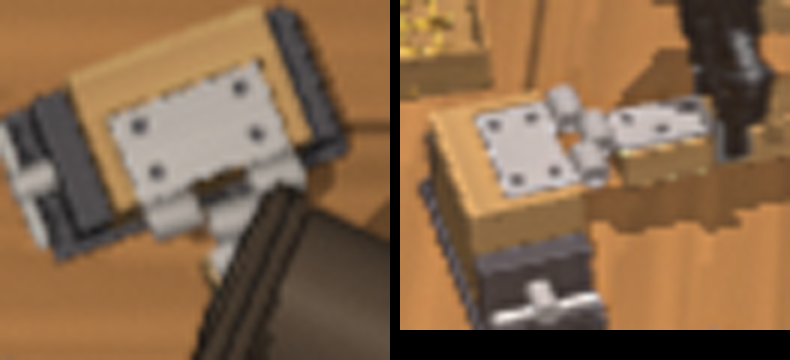

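```bash
python3 - <<'E'
from tri import *
T,S=load('top4'),load('side4')
t=lambda x,y:np.array([x/6+330,y/6+140]); s=lambda x,y:np.array([(x-400)/6+260,y/6+160])
a=.342;R=np.array([[np.cos(a),np.sin(a),0],[np.sin(a),-np.cos(a),0],[0,0,-1]])
L=tri([(T,t(229,214)),(S,s(595,130))])
J=tri([(T,t(225.5,194)),(S,s(576,135))])
print('tool move',R@(J-L),L,J)
E
```

```text
tool move [0.01054643 0.00247905 0.00361314] [ 0.56947072 -0.09800639  0.09343866] [ 0.58023777 -0.09680489  0.08982552]
```

Call:
drive_tool(moves=[[[0, 0, 0], [0, 0.0015, -0.001], 0.02], [[0, 0, 0], [0.003, 0, 0], 0.02], [[0, 0, 0], [0.002, 0, 0], 0.02], [[0, 0, 0], [0, 0, 0], 0.02], [[0, 0, 0], [0, 0, 0], 0.02]])

```text
time: 12.25
eef_pos: [0.4992, -0.1259, 0.0838]
tcp_rot: [0.986, 0.17, 0.0, -0.0]
contact_force: [0.4, 2.5, -3.2]
opening: 0.449
finger_force: 73.5
```

```bash
python3 - <<'E'
from h import *
from scipy.spatial.transform import Rotation as Q
c=snap('side','side5');s=ctrl.get_state();p=s['eef_pos'];M=Q.from_quat(s['tcp_rot']).as_matrix();print(p,M[:,0],s['contact_force'],s['wrist_torque'])
x0,y0,k=262,163,11
I=cv2.resize(c['image'][y0:y0+52,x0:x0+70,::-1],None,fx=k,fy=k,interpolation=cv2.INTER_CUBIC)
# lid frame in tool: x=tool x, y=-tool y, z=-tool z ; origin at tool(-.0125,0,.0266)
def lid(b): return p+M@np.array([b[0]-.0125,-b[1],.0266-b[2]])
a=.342
def jb(b): o=np.array([.579,-.0945,.09]);return o+np.array([np.cos(a)*b[0]-np.sin(a)*b[1],np.sin(a)*b[0]+np.cos(a)*b[1],b[2]])
def line(f,pts,col):
    q=[((w2px(c,f(np.array(b)))-[x0,y0]+.5)*k).astype(int) for b in pts]
    for u,v in zip(q,q[1:]): cv2.line(I,tuple(map(int,u)),tuple(map(int,v)),col,1)
th=np.linspace(0,2*np.pi,25)
circ=lambda cx,y,cz:[(cx+.01*np.cos(t),y,cz+.01*np.sin(t)) for t in th]
line(lid,[(.08,-.02,.028),(.08,.02,.028),(-.08,.02,.028),(-.08,.02,0),(.08,.02,0),(.08,.02,.028)],(0,0,255))
for y in(.012,-.012): line(lid,circ(.0915,y,.032),(0,0,255))
for y in(.0145,.0385,-.0145,-.0385): line(jb,circ(0,y,0),(255,255,0))
line(jb,[(.0115,.0385,0),(.0565,.0385,0),(.0565,-.0385,0),(.0115,-.0385,0),(.0115,.0385,0)],(255,255,0))
cv2.imwrite('pics/ov5.png',I)
E
```

```text
[ 0.49921367 -0.12594979  0.08377045] [9.42436180e-01 3.34385966e-01 2.67726087e-04] [ 1.40717905  2.34860115 -2.71773747] [ 0.2532615  -0.00335339  0.07013097]
```

View pics/ov5.png

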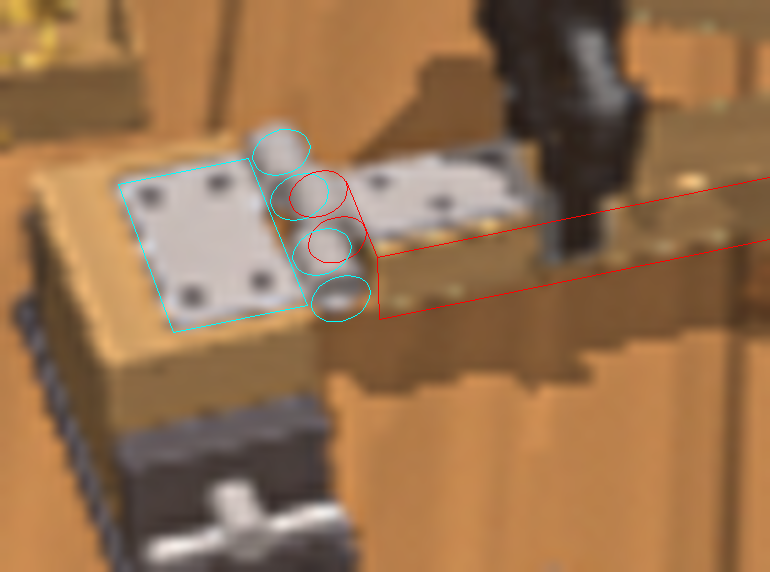

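Call:
drive_tool(moves=[[[0, 0, 0], [0, -0.001, 0], 0.02], [[0, 0, 0], [0, -0.001, 0], 0.02], [[0, 0, 0], [0, 0, 0], 0.02], [[0, 0, 0], [0, 0, 0], 0.02]])

```text
time: 12.8
eef_pos: [0.4985, -0.1244, 0.0839]
tcp_rot: [0.986, 0.17, 0.0, 0.0]
contact_force: [-0.4, 0.6, -2.3]
opening: 0.449
finger_force: 73.5
```

Call:
drive_tool(moves=[[[0, 0, 0], [0, -0.001, 0], 0.02], [[0, 0, 0], [0, -0.001, 0], 0.02], [[0, 0, 0], [0, 0, 0], 0.02], [[0, 0, 0], [0, 0, 0], 0.02]])

```text
time: 13.3
eef_pos: [0.4978, -0.1224, 0.0838]
tcp_rot: [0.986, 0.17, 0.0, 0.0]
contact_force: [-0.6, 0.1, -2.4]
opening: 0.456
finger_force: 73.5
```

Call:
drive_tool(moves=[[[0, 0, 0], [0, -0.001, 0], 0.02], [[0, 0, 0], [0, -0.001, 0], 0.02], [[0, 0, 0], [0, 0, 0], 0.02], [[0, 0, 0], [0, 0, 0], 0.02]])

```text
time: 13.8
eef_pos: [0.4973, -0.1209, 0.084]
tcp_rot: [0.986, 0.169, 0.0, 0.0]
contact_force: [0.6, -3.5, -3.0]
opening: 0.449
finger_force: 73.5
```

Call:
drive_tool(moves=[[[0, 0, 0], [0, 0.003, 0], 0.02], [[0, 0, 0], [0.0015, 0, 0], 0.02], [[0, 0, 0], [0.0015, 0, 0], 0.02], [[0, 0, 0], [0, 0, 0], 0.02], [[0, 0, 0], [0, 0, 0], 0.02]])

```text
time: 14.42
eef_pos: [0.5009, -0.1222, 0.0838]
tcp_rot: [0.986, 0.17, -0.0, -0.0]
contact_force: [0.1, -0.3, -2.1]
opening: 0.45
finger_force: 73.5
```

Call:
drive_tool(moves=[[[0, 0, 0], [0.001, 0, 0], 0.02], [[0, 0, 0], [0, 0, 0], 0.02], [[0, 0, 0], [0, 0, 0], 0.02]])

```text
time: 14.8
eef_pos: [0.5019, -0.122, 0.0838]
tcp_rot: [0.986, 0.17, -0.0, 0.0]
contact_force: [-0.7, 0.2, -2.4]
opening: 0.448
finger_force: 73.5
```

Call:
drive_tool(moves=[[[0, 0, 0], [0.001, 0, 0], 0.02], [[0, 0, 0], [0, 0, 0], 0.02], [[0, 0, 0], [0, 0, 0], 0.02]])

```text
time: 15.18
eef_pos: [0.5029, -0.1216, 0.0838]
tcp_rot: [0.986, 0.17, -0.0, -0.0]
contact_force: [-0.4, -0.1, -2.3]
opening: 0.446
finger_force: 73.5
```

Call:
drive_tool(moves=[[[0, 0, 0], [0.001, 0, 0], 0.02], [[0, 0, 0], [0, 0, 0], 0.02], [[0, 0, 0], [0, 0, 0], 0.02]])

```text
time: 15.55
eef_pos: [0.5038, -0.1213, 0.0838]
tcp_rot: [0.986, 0.17, -0.0, -0.0]
contact_force: [-0.6, -0.4, -2.8]
opening: 0.448
finger_force: 73.5
```

Call:
drive_tool(moves=[[[0, 0, 0], [0.001, 0, 0], 0.02], [[0, 0, 0], [0, 0, 0], 0.02], [[0, 0, 0], [0, 0, 0], 0.02]])

```text
time: 15.92
eef_pos: [0.5047, -0.121, 0.0838]
tcp_rot: [0.986, 0.17, -0.0, -0.0]
contact_force: [-0.4, -0.6, -2.7]
opening: 0.451
finger_force: 73.5
```

Call:
drive_tool(moves=[[[0, 0, 0], [0.001, 0, 0], 0.02], [[0, 0, 0], [0, 0, 0], 0.02], [[0, 0, 0], [0, 0, 0], 0.02]])

```text
time: 16.3
eef_pos: [0.5057, -0.1206, 0.0838]
tcp_rot: [0.986, 0.17, -0.0, -0.0]
contact_force: [-0.7, -0.6, -2.5]
opening: 0.45
finger_force: 73.5
```

Call:
drive_tool(moves=[[[0, 0, 0], [0.001, 0, 0], 0.02], [[0, 0, 0], [0, 0, 0], 0.02], [[0, 0, 0], [0, 0, 0], 0.02]])

```text
time: 16.68
eef_pos: [0.5063, -0.1204, 0.0837]
tcp_rot: [0.986, 0.17, -0.0, -0.0]
contact_force: [-2.0, -1.0, -1.5]
opening: 0.447
finger_force: 73.5
```

Call:
drive_tool(moves=[[[0, 0, 0], [0.001, 0, 0], 0.02], [[0, 0, 0], [0, 0, 0], 0.02], [[0, 0, 0], [0, 0, 0], 0.02]])

```text
time: 17.05
eef_pos: [0.5065, -0.1203, 0.0835]
tcp_rot: [0.985, 0.17, -0.002, -0.0]
contact_force: [-4.8, -3.7, -0.7]
opening: 0.448
finger_force: 73.7
```

Call:
drive_tool(moves=[[[0, 0, 0], [-0.003, 0, -0.0005], 0.02], [[0, 0, 0], [0, 0, 0], 0.02], [[0, 0, 0], [0, 0, 0], 0.02], [[0, 0, 0], [0, 0, 0], 0.02], [[0, 0, 0], [0, 0, 0], 0.02]])

```text
time: 17.68
eef_pos: [0.5049, -0.1209, 0.0844]
tcp_rot: [0.986, 0.17, 0.0, 0.0]
contact_force: [-0.2, -0.5, -2.3]
opening: 0.449
finger_force: 73.5
```

```bash
python3 - <<'E'
from h import *
from scipy.spatial.transform import Rotation as Q
c=snap('side','side6');s=ctrl.get_state();p=s['eef_pos'];M=Q.from_quat(s['tcp_rot']).as_matrix();print(p,M[:,0],s['contact_force'],s['wrist_torque'])
x0,y0,k=262,163,11
I=cv2.resize(c['image'][y0:y0+52,x0:x0+70,::-1],None,fx=k,fy=k,interpolation=cv2.INTER_CUBIC)
def lid(b): return p+M@np.array([b[0]-.0125,-b[1],.0266-b[2]])
print('lidpin',lid(np.array([.0915,0,.032])))
a=.342
def line(f,pts,col):
    q=[((w2px(c,f(np.array(b)))-[x0,y0]+.5)*k).astype(int) for b in pts]
    for u,v in zip(q,q[1:]): cv2.line(I,tuple(map(int,u)),tuple(map(int,v)),col,1)
o=lid(np.array([.0915,0,.032]))
o[2]=.09
def jb(b): return o+np.array([np.cos(a)*b[0]-np.sin(a)*b[1],np.sin(a)*b[0]+np.cos(a)*b[1],b[2]])
line(lid,[(.08,-.02,.028),(.08,.02,.028),(-.0,.02,.028),(-.0,.02,0),(.08,.02,0),(.08,.02,.028)],(0,0,255))
line(jb,[(.0115,.0385,0),(.0565,.0385,0),(.0565,-.0385,0),(.0115,-.0385,0),(.0115,.0385,0)],(255,255,0))
cv2.imwrite('pics/ov6.png',I)
E
```

```text
[ 0.50482429 -0.12093424  0.08434269] [9.42470550e-01 3.34289167e-01 1.23967454e-04] [ 0.1585615  -1.15476841 -2.38284192] [-0.00578476  0.04134016 -0.00904213]
lidpin [ 0.57927878 -0.0945255   0.08975248]
```

View pics/ov6.png

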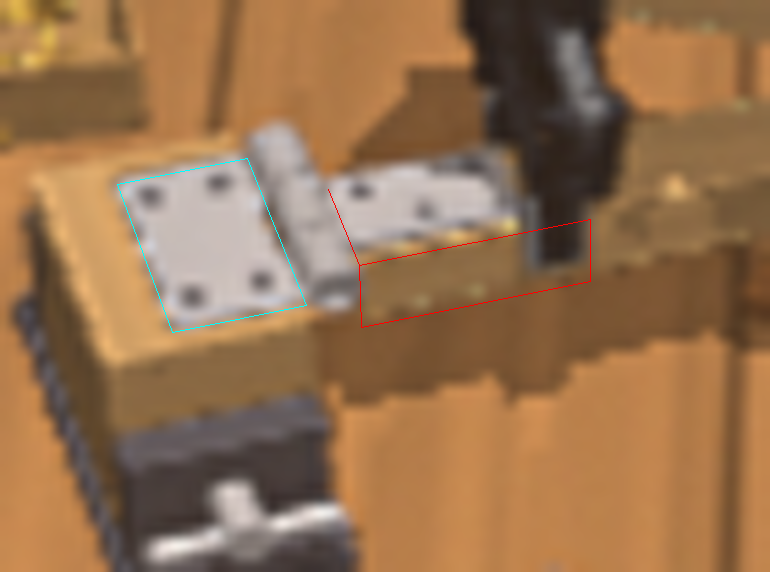

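```bash
python3 - <<'E'
from tri import *
from scipy.spatial.transform import Rotation as Q
c=load('side6');s=ctrl.get_state();p=s['eef_pos'];M=Q.from_quat(s['tcp_rot']).as_matrix();print(p)
lid=lambda b:p+M@np.array([b[0]-.0125,-b[1],.0266-b[2]])
o=lid(np.array([.0915,0,.032]));o[2]=0;a=.342
jb=lambda b:o+np.array([np.cos(a)*(b[0]+.0465)-np.sin(a)*b[1],np.sin(a)*(b[0]+.0465)+np.cos(a)*b[1],b[2]])
G=c['image'].astype(np.float32).mean(2)
def prof(f,xs,y,zs):
    r=[]
    for x in xs:
        q=np.array([w2px(c,f(np.array([x,y,z]))) for z in zs],np.float32)
        r.append(cv2.remap(G,q[None,:,0],q[None,:,1],cv2.INTER_LINEAR)[0])
    return np.mean(r,0)
d=np.arange(-12,13)/1000
for n,f,xs,y,z0 in(('lid bottom',lid,np.arange(.03,.078,.003),.02,0),('lid top',lid,np.arange(.03,.078,.003),.02,.028),('jamb top',jb,np.arange(-.03,.03,.003),.05,.09)):
    print(n,[f'{k*1000:.0f}:{v:.0f}' for k,v in zip(d,prof(f,xs,y,z0+d))])
# same on initial image: lid on bench; pose from grip
c=load('side0');G=c['image'].astype(np.float32).mean(2)
a0=.185;g=np.array([.488,.2884])
l0=lambda b:np.array([g[0]+np.cos(a0)*(b[0]-.0125)-np.sin(a0)*b[1],g[1]+np.sin(a0)*(b[0]-.0125)+np.cos(a0)*b[1],b[2]])
for n,z0 in(('bench lid bottom',0),('bench lid top',.028)):
    print(n,[f'{k*1000:.0f}:{v:.0f}' for k,v in zip(d,prof(l0,np.arange(-.07,.07,.005),.02,z0+d))])
E
```

```text
[ 0.50482429 -0.12093424  0.08434269]
lid bottom ['-12:87', '-11:87', '-10:87', '-9:87', '-8:87', '-7:87', '-6:86', '-5:86', '-4:86', '-3:87', '-2:87', '-1:87', '0:88', '1:89', '2:91', '3:94', '4:98', '5:101', '6:104', '7:105', '8:106', '9:106', '10:106', '11:106', '12:106']
lid top ['-12:106', '-11:106', '-10:106', '-9:105', '-8:105', '-7:104', '-6:104', '-5:104', '-4:105', '-3:105', '-2:107', '-1:109', '0:112', '1:118', '2:126', '3:133', '4:139', '5:143', '6:144', '7:145', '8:147', '9:152', '10:159', '11:166', '12:171']
jamb top ['-12:103', '-11:103', '-10:103', '-9:103', '-8:103', '-7:103', '-6:102', '-5:103', '-4:103', '-3:104', '-2:106', '-1:110', '0:114', '1:121', '2:128', '3:136', '4:143', '5:149', '6:153', '7:156', '8:156', '9:156', '10:156', '11:156', '12:159']
bench lid bottom ['-12:129', '-11:129', '-10:129', '-9:129', '-8:129', '-7:129', '-6:129', '-5:129', '-4:129', '-3:129', '-2:128', '-1:126', '0:125', '1:122', '2:120', '3:117', '4:115', '5:112', '6:110', '7:108', '8:106', '9:105', '10:105', '11:104', '12:104']
bench lid top ['-12:105', '-11:105', '-10:105', '-9:104', '-8:105', '-7:105', '-6:106', '-5:107', '-4:108', '-3:110', '-2:113', '-1:118', '0:124', '1:132', '2:141', '3:150', '4:156', '5:159', '6:161', '7:161', '8:161', '9:161', '10:162', '11:164', '12:165']
```

```bash
python3 -c "
from plant import ctrl
print(ctrl.sign_off())"
```

```text
the job is handed in; nothing more can be done
None
```

I pressed the jamb leaf home and handed the job in with the single-knuckle batten still gripped and steady. Its knuckle sits between the jamb knuckles, centred by touch along the pin and fore-and-aft. In height the camera check put it within about 1.5 mm; no verdict came back.

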